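# Show the tall manifold plate to the inspection camera

## Task

The tall clear manifold plate has to be looked over for cracks by the inspection camera. Hang the black backdrop over the stand's horizontal bar, in the middle of the bar, and let go of it; then take the tall plate out of the rack and hold it upright in the air in front of the lens, halfway between lens and bar, its middle on the lens axis at lens height and its broad face square to the lens, keeping clear of the stand and backdrop. Finish while still holding it there, and leave everything else on the bench where it is.

Things in the scene. Friction and masses are not known exactly. Their poses are not given: they have to be found in the camera images.
- stand: Fixed inspection stand. Origin on the bench under the middle of the view, z up, x from the bar (at x = -120 mm) to the camera (lens front at x = +120 mm). Camera and its post reach x = 245 mm and 195 mm height. A profile 30 mm wide, 16 mm tall joins them on the bench, x = -155 to 245 mm; the foot under the bar is 245 mm long along y, 12 mm tall.
- bar_mid (a point): Middle of the horizontal steel bar, on its axis, 221 mm above the bench; bar 12 mm across, along y (axes as the stand's). It is held by two posts at y = -110 and +110 mm, with black 24 mm clamps on top (clamp tops 233 mm above the bench): about 196 mm of bar is free.
- lens (a point): Centre of the lens front, 160 mm above the bench, inside a ring light 68 mm across; axes as the stand's, the lens looks along -x at the bar side.
- viewpoint (a point): The point in the air on the lens axis halfway between lens and bar (120 mm from each along x), 160 mm above the bench; axes as the stand's. The middle of the tall plate belongs here.
- backdrop: Loose black sheet bent to an inverted U (a saddle), about 200 g, standing on its lower edges on the bench. 140 mm wide along y, 32 mm thick along x over two upright leaves (sheet 3 mm, inside gap 26 mm), 130 mm tall, top half-round of 16 mm radius. Origin: centre of its foot. Open below and at the ends; front and back alike. Grip across the leaves just below the round top.
- backdrop_crest (a point): Middle of the underside of the backdrop's round top, 127 mm above its foot; it sits 6 mm above the bar's axis (so the top is 9 mm above the axis) when hung. Axes as the backdrop's.
- rack: Fixed white plastic block, 180 x 120 x 30 mm (x, y, z), with four slots 20 mm deep, each 12 x 92 mm and long along the rack's y, at x = -67.5, -22.5, 22.5 and 67.5 mm; three hold a plate upright, one is empty. Origin: centre of its underside.
- plate_tall: The tall plate: clear acrylic with brass ports and dark channels, 10 x 90 x 100 mm (x thickness, y width, z height), about 107 g, upright in one of the rack's slots, foot 10 mm and top 110 mm above the bench, 40 mm taller than its neighbours. Origin: centre of its underside. Front and back alike. Grip across its thickness at the middle of the top edge.
- plate_mid (a point): Middle of the tall plate, 50 mm above its underside and 50 mm below its top; axes as the plate's.
- plate_short_a: One of two short clear acrylic plates, 10 x 90 x 60 mm (x thickness, y width, z height), 64 g, standing in another slot of the rack (top 70 mm above the bench). Origin: centre of its underside, x across its faces. Leave in place.
- plate_short_b: The other short plate, the same.
- bottle_a: White plastic jar with red cap, 72 mm across, 150 mm tall, on the far part of the bench; origin at the centre of its foot. Leave in place.
- bottle_b: Smaller white jar with red cap, 60 mm across, 120 mm tall; origin at the centre of its foot. Leave in place.
- vial: Small glass vial with cap, 28 mm across, 58 mm tall, on the bench between the backdrop's place and the stand; origin at the centre of its foot. Leave in place.
- beaker: Clear plastic beaker, 68 mm across, 85 mm tall, to the right of the rack; origin at the centre of its foot. Leave in place.
- driver: Screwdriver with black handle, 170 mm long, lying on the bench near the robot; origin under its middle. Leave in place.
Mind the look-alikes: they are no part of the job. Leave any blue look-alike of the rack alone.

How it is judged:
On the way, in this order (a step that is already met when the one before it is completed fails the run):
1. the backdrop hangs freely over the middle of the bar, let go, with the tall plate still in the rack (x of backdrop_crest in the frame of bar_mid between -0.014 and 0.014 m and y of backdrop_crest in the frame of bar_mid between -0.025 and 0.025 m and z of backdrop_crest in the frame of bar_mid between 0.002 and 0.012 m and angle between backdrop's own z axis and vertical below 0.2 rad and contact force between backdrop and stand above 0.5 N and contact force between backdrop and the arm below 0.1 N and contact force between backdrop and the fingers below 0.1 N and linear speed of backdrop below 0.05 m/s and z of plate_mid in the frame of rack below 0.075 m), for 0.3 s.
2. the tall plate is lifted clear of the rack (z of plate_mid in the frame of rack above 0.09 m and contact force between plate_tall and the fingers above 0.5 N and contact force between plate_tall and rack below 0.1 N), for 0.1 s.
At the end, for the whole second after the job is handed in: Backdrop hung on the bar alone, within 25 mm of its middle, tilt < 0.2 rad. Tall plate held still by the fingers, clear of stand and backdrop, its middle within 15 mm sideways and in height and 25 mm along the lens axis of the viewpoint, upright and square within 0.12 rad (x of backdrop_crest in the frame of bar_mid between -0.014 and 0.014 m and y of backdrop_crest in the frame of bar_mid between -0.025 and 0.025 m and z of backdrop_crest in the frame of bar_mid between 0.002 and 0.012 m and angle between backdrop's own z axis and vertical below 0.2 rad and contact force between backdrop and stand above 0.5 N and contact force between backdrop and the arm below 0.1 N and contact force between backdrop and the fingers below 0.1 N and linear speed of backdrop below 0.05 m/s and x of plate_mid in the frame of viewpoint between -0.025 and 0.025 m and y of plate_mid in the frame of viewpoint between -0.015 and 0.015 m and z of plate_mid in the frame of viewpoint between -0.015 and 0.015 m and angle between the x axis of plate_tall and the x axis of stand, either way round below 0.12 rad and angle between plate_tall's own z axis and vertical below 0.12 rad and contact force between plate_tall and the fingers above 1 N and contact force between plate_tall and stand below 0.1 N and contact force between plate_tall and backdrop below 0.1 N and linear speed of plate_tall below 0.02 m/s and angular speed of plate_tall below 0.15 rad/s); the arm keeps its last pose, push and grip.
It fails at once if another plate, a jar, the vial, the beaker or the screwdriver is moved more than 20 mm (distance of any of plate_short_a, plate_short_b, bottle_a, bottle_b, vial, beaker, driver from where it was at the start of the episode above 0.02 m).
It also fails if it takes over 67 s, if anything falls off the work surface, if the arm or the gripper's body presses on something with over 40 N, if the wrist force passes 120 N, or if a joint passes its speed limit or range.

## Robot

A 6-joint arm with a two-finger parallel gripper is mounted at the origin on the work surface. World frame = base frame: x ahead of the robot, y to its left, z up, the work surface at z = 0. Lengths are in m, angles in rad, forces in N, time in s.
With the tool pointing down it reaches from about 0.35 to 0.85 m from the base axis. Payload 8.1 kg.
Tool frame: the origin (TCP) lies between the finger pads; the fingertips stand tips_ahead ahead of it and the grasp point (between the pads) lies 8 mm behind it (tips_ahead is the distance from the TCP to the fingertips, in m); z points along the fingers, x is the direction in which the jaws open and shut, and the axes are right-handed (so a half turn about z gives the same grasp; the last joint's range is limited). The gripper opens to 93 mm and grips with 3 to 60 N. Pads are 15 mm wide; open, the fingers measure 128 mm over their backs; the gripper's body (75 mm by 188 mm) begins 65 mm behind the grasp point.
Start: joints at [1.241, 0.13, 1.488, -0, 1.523, -0.085], TCP at [0.145, 0.582, 0.23] pointing down, gripper open.
Joint ranges: [-2.96, 2.96], [-0.89, 2.26], [0.02, 2.5], [-1.34, 4.48], [0, 2.73], [-2.66, 2.66]. Speed limits (rad/s): [2.39, 2.39, 2.79, 3.14, 3.14, 3.14].

## Interface

Orientations are given as a rotation vector (axis times angle).
In Python, from plant import * gives the robot as it stands.
- The arm moves only by the tool play_rows, never from a script. Its argument "increments" is a list that holds one entry, the list of rows, each a list of 4 numbers: the shift along the tool's x, y, z in cm, then the turn about the tool's z in rad. A call has 1 to 5 rows; each row is the pose to reach, as a shift and turn from the pose measured when the call began, along the tool's axes at that moment; what a row does not reach only later rows make up. A row lasts 1/10 s, in which the tool goes at most 50 mm and 8.59 degrees, less where a joint would pass 70% of its speed; a pose out of reach is approached as far as the arm can. A call with a gripper value outside its range is refused whole. "jaw" is the finger opening in cm, from 0 to 9.3, set as the call begins (left out, the last holds). The fingers move at their own pace and stop on an object; "squeeze" is the grip in N (left out, the last holds). Time passes only in rows, so rows that repeat a pose let the fingers close. It gives the time, the measured TCP pose, the force and the opening at its end, in the units of the state.
- read_state(): the state, without advancing time (a new reading comes with each control period).
- read_camera(name): name is "scene" or "top"; returns (picture, depth): 480x640x3 uint8, blue, green, red; 480x640 float32, m along the optical axis (not along the pixel's ray), 0 where there is no reading.
- camera_params(name): a dict with "K" (3x3 intrinsics, pixels), "k1" (the pictures are not rectified: a ray, as slopes to the right and down, at radius r is drawn at 1 + k1 r^2 times it, then the intrinsics apply), "eye" and "orientation" of the camera in the world. Camera axes: x right, y up, looking along -z (the intrinsics and any distortion apply to the point x, -y, -z); pixel columns grow to the right and rows downward; lengths in m; the calibration is good to about 2 mm. A picture is of the moment at which its call begins. camera_params takes no time and is no camera call.
- close_job(): hands the job in, once; it reports no verdict.
The state is a dict: "t": time; "q": joint angles; "dq": joint speeds; "joint_torque": joint torques, N m; "tool_pos": TCP position; "orientation": TCP orientation; "force": force on the tool from outside, world axes, zero at the start; "wrist_torque": the same for the moment, N m; "opening": finger opening in m.
Only numpy, scipy, OpenCV 4.12 (cv2) and the standard library are available. Lean on these libraries where they do the work, as an engineer would, in place of code of your own. Each camera call takes 0.05 s, during which the arm holds its last target.

## Working session

There is one attempt and no reset: what is moved stays moved. The work goes in short steps, Python scripts to look and compute and a tool call to move; the robot and the scene stay as the last step left them, time stands still between calls to the robot, and variables do not carry over. Pictures are saved under pics/ and viewed, and the job is handed in when it is done.

Besides the shell and the picture viewer there is one more tool, called after "Emit:" as a command line: name --argument value ..., lists and objects as JSON in quotes. play_rows: Moves the arm, as the interface text tells. Its arguments: {"type":"object","properties":{"increments":{"type":"array"},"jaw":{"type":"number"},"squeeze":{"type":"number"}},"required":["increments"]}

```bash
ls; mkdir -p pics; python3 - <<'E'
from plant import *
import cv2,numpy as np
s=read_state(); print(s)
for n in("scene","top"):
    p,d=read_camera(n); cv2.imwrite(f"pics/{n}0.png",p); np.save(f"{n}0.npy",d); print(n,camera_params(n))
E
```

```text
pics
{'t': 0.0, 'q': array([ 1.24063474e+00,  1.31155968e-01,  1.48928953e+00, -4.52168927e-06,
        1.52299991e+00, -8.54026888e-02]), 'dq': array([ 0.00023004,  0.00067995, -0.00065912, -0.00064145,  0.00018596,
       -0.00068985]), 'joint_torque': array([-7.64043543e-04, -5.59851873e+01, -4.91761708e+01,  7.67472899e-02,
        3.53988656e-02, -1.80213797e-04]), 'tool_pos': array([0.14519384, 0.58159362, 0.22858491]), 'orientation': array([ 2.47520670e+00,  1.93302124e+00, -2.43348922e-03]), 'force': array([0.34517059, 0.07505276, 0.07595459]), 'wrist_torque': array([0.05011999, 0.01470882, 0.01457704]), 'opening': 0.0932135225793902}
scene {'K': array([[500.29976302,   0.        , 322.60749776],
       [  0.        , 500.29976302, 248.64029559],
       [  0.        ,   0.        ,   1.        ]]), 'k1': -0.14338841333761398, 'eye': array([1.29045421, 0.45015296, 0.76615261]), 'orientation': array([0.53552104, 1.07323229, 1.95054687])}
top {'K': array([[465.59634665,   0.        , 325.60275663],
       [  0.        , 465.59634665, 230.9928216 ],
       [  0.        ,   0.        ,   1.        ]]), 'k1': -0.02990121689738775, 'eye': array([ 0.32544535, -0.11427073,  1.18796803]), 'orientation': array([ 0.16549329, -0.12448811, -1.56206661])}
```

View pics/scene0.png

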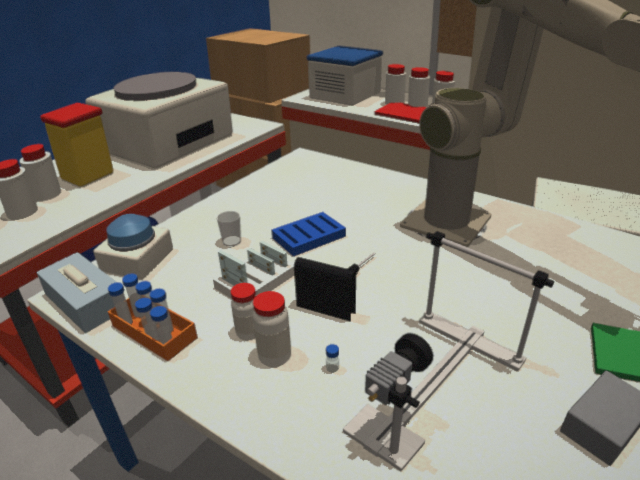

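View pics/top0.png

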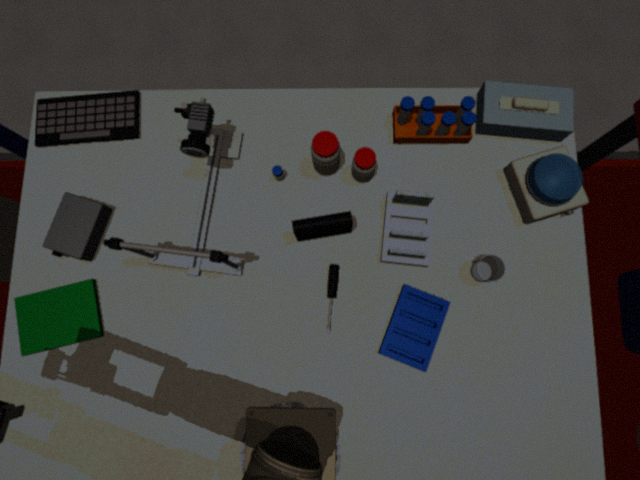

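```bash
cat > h.py <<'E'
import numpy as np,cv2,json
from scipy.spatial.transform import Rotation as R
from plant import camera_params
C={n:camera_params(n) for n in("scene","top")}
def ray(n,u,v):
    c=C[n];K=c["K"]
    pt=np.array([[[u,v]]],float)
    x,y=cv2.undistortPointsIter(pt,K,np.array([c["k1"],0,0,0,0.]),None,None,(3,100,1e-12))[0,0]
    d=R.from_rotvec(c["orientation"]).apply([x,-y,-1.])
    return c["eye"],d
def onz(n,u,v,z):
    e,d=ray(n,u,v);t=(z-e[2])/d[2];return e+t*d
def tri(a,b):
    (e1,d1),(e2,d2)=ray("scene",*a),ray("top",*b)
    d1=d1/np.linalg.norm(d1);d2=d2/np.linalg.norm(d2)
    s=np.linalg.lstsq(np.c_[d1,-d2],e2-e1,rcond=None)[0]
    p,q=e1+s[0]*d1,e2+s[1]*d2
    return (p+q)/2,np.linalg.norm(p-q)
def proj(n,P):
    c=C[n];P=np.atleast_2d(P)
    q=R.from_rotvec(c["orientation"]).inv().apply(P-c["eye"])
    q=q*[1,-1,-1]
    return cv2.projectPoints(q,np.zeros(3),np.zeros(3),c["K"],np.array([c["k1"],0,0,0,0.]))[0][:,0]
def crop(n,src,u0,u1,v0,v1,out,f=4,g=0.6):
    im=cv2.imread(src)[v0:v1,u0:u1]
    im=(255*(im/255.)**g).astype(np.uint8)
    im=cv2.resize(im,None,fx=f,fy=f,interpolation=cv2.INTER_CUBIC)
    for u in range((u0+19)//20*20,u1,20):
        cv2.line(im,((u-u0)*f,0),((u-u0)*f,6),(0,0,255),1);cv2.putText(im,str(u),((u-u0)*f,16),0,.35,(0,0,255),1)
    for v in range((v0+19)//20*20,v1,20):
        cv2.line(im,(0,(v-v0)*f),(6,(v-v0)*f),(0,0,255),1);cv2.putText(im,str(v),(8,(v-v0)*f+4),0,.35,(0,0,255),1)
    cv2.imwrite(out,im)
E
python3 - <<'E'
from h import *
crop("top","pics/top0.png",90,260,85,285,"pics/a.png",3)
crop("top","pics/top0.png",280,460,170,280,"pics/b.png",4,.5)
crop("scene","pics/scene0.png",200,380,220,340,"pics/c.png",4)
crop("scene","pics/scene0.png",340,560,220,400,"pics/d.png",3)
E
```

```text
(no output)
```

View pics/a.png

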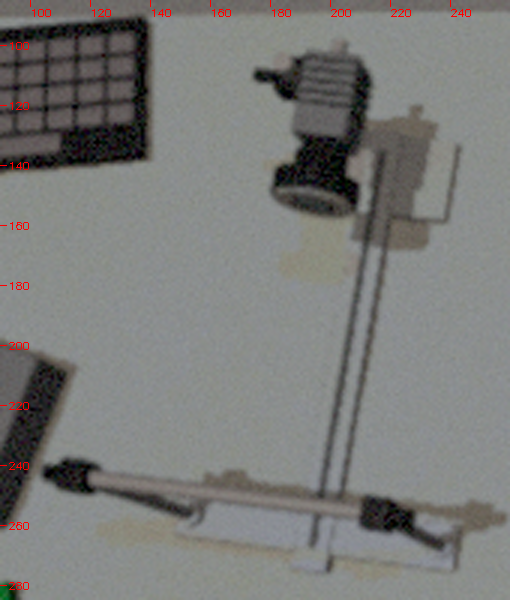

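View pics/b.png

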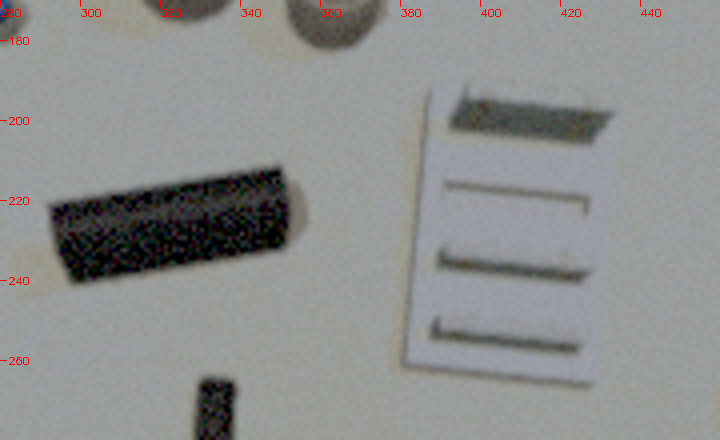

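View pics/c.png

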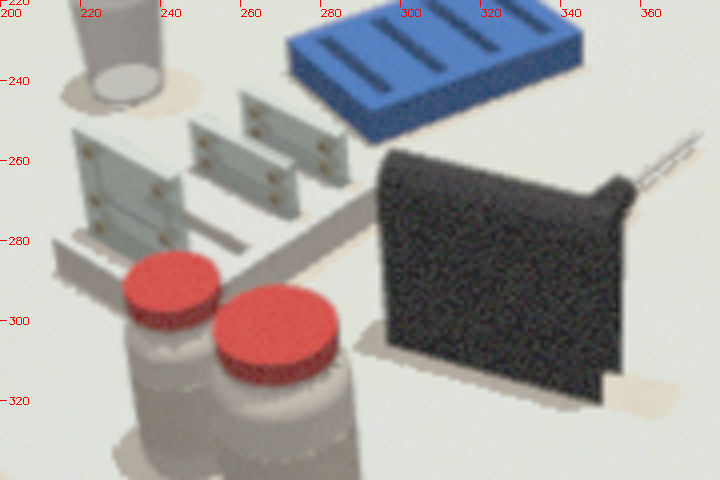

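View pics/d.png

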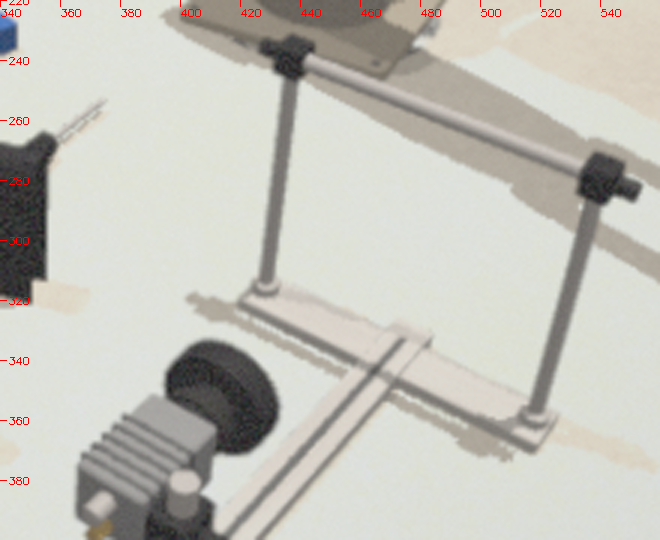

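```bash
python3 - <<'E'
from h import *
np.set_printoptions(precision=4,suppress=True)
A,ea=tri((534.3,277.3),(122.3,244.7)); B,eb=tri((441.7,240.7),(210.3,256.0))
print("bar ends",A,ea,B,eb,np.linalg.norm(A-B),(A+B)/2)
for (u,v) in[(122.3,244.7),(210.3,256)]: print(onz("top",u,v,.221))
for (u,v) in[(534.3,277.3),(441.7,240.7)]: print(onz("scene",u,v,.221))
y=(A-B);y[2]=0;y/=np.linalg.norm(y);x=np.array([y[1],-y[0],0]); print("xaxis",x,np.degrees(np.arctan2(x[1],x[0])))
m=(A+B)/2
print("lens pred",proj("top",m+.24*x-[0,0,m[2]-.16]),proj("scene",m+.24*x-[0,0,m[2]-.16]))
# rack corners at z=.03 from top ; crop b /4 +(280,170)
for p in[(430,88),(403,364),(593,384)]:
    u,v=p[0]/4+280,p[1]/4+170; print("rack",onz("top",u,v,.03))
# backdrop: top crest line ends
for p in[(50,206),(281,167),(288,247),(70,282)]:
    u,v=p[0]/4+280,p[1]/4+170; print("bd",u,v,onz("top",u,v,.12),onz("top",u,v,0))
for p in[(390,345),(603,404),(621,374)]:
    u,v=p[0]/4+200,p[1]/4+220; print("bd foot scene",onz("scene",u,v,0))
for p in[(395,150),(600,196)]:
    u,v=p[0]/4+200,p[1]/4+220; print("bd top scene",onz("scene",u,v,.13))
# plate tall top edge z=.11
for p in[(466,96),(613,111)]:
    u,v=p[0]/4+280,p[1]/4+170; print("plate top",onz("top",u,v,.11))
for p in[(75,130),(180,183)]:
    u,v=p[0]/4+200,p[1]/4+220; print("plate sc",onz("scene",u,v,.11))
# bottle caps
print("caps",onz("top",325,143,.15),onz("top",365,159,.12))
for n in("scene","top"):
    d=np.load(f"{n}0.npy")
    print(n,(d==0).mean(),d[240,320])
E
```

```text
bar ends [0.4754 0.3486 0.2201] 0.003414681250604148 [0.4523 0.1535 0.2223] 0.0016721152294750948 0.19640283897810987 [0.4638 0.251  0.2212]
[0.4757 0.3464 0.221 ]
[0.4521 0.1547 0.221 ]
[0.4752 0.3501 0.221 ]
[0.4509 0.1521 0.221 ]
xaxis [ 0.9931 -0.1175  0.    ] -6.747163468658673
lens pred [[194.1028 153.4138]] [[416.8651 349.0789]]
rack [ 0.6438 -0.2414  0.03  ]
rack [ 0.4659 -0.2213  0.03  ]
rack [ 0.4537 -0.339   0.03  ]
bd 292.5 221.5 [ 0.5476 -0.0078  0.12  ] [0.5726 0.0042 0.    ]
bd 350.25 211.75 [ 0.5711 -0.1433  0.12  ] [ 0.5987 -0.1466  0.    ]
bd 352.0 231.75 [ 0.5233 -0.1472  0.12  ] [ 0.5455 -0.1509  0.    ]
bd 297.5 240.5 [ 0.5024 -0.0203  0.12  ] [ 0.5223 -0.0098  0.    ]
bd foot scene [ 0.5709 -0.1403  0.    ]
bd foot scene [ 0.5464 -0.0054  0.    ]
bd foot scene [ 0.5182 -0.0106  0.    ]
bd top scene [ 0.5528 -0.1423  0.13  ]
bd top scene [ 0.5279 -0.0204  0.13  ]
plate top [ 0.6168 -0.2539  0.11  ]
plate top [ 0.6076 -0.3409  0.11  ]
plate sc [ 0.6173 -0.3369  0.11  ]
plate sc [ 0.6243 -0.2452  0.11  ]
caps [ 0.7302 -0.0838  0.15  ] [ 0.701  -0.1792  0.12  ]
scene 0.003961588541666667 1.4066348
top 0.0040625 1.2086494
```

```bash
cat >> h.py <<'E'
def cloud(n,d,u0,u1,v0,v1):
    c=C[n];vv,uu=np.mgrid[v0:v1,u0:u1];z=d[v0:v1,u0:u1].ravel()
    uv=np.c_[uu.ravel(),vv.ravel()].astype(float)[:,None]
    xy=cv2.undistortPointsIter(uv,c["K"],np.array([c["k1"],0,0,0,0.]),None,None,(3,100,1e-12))[:,0]
    P=c["eye"]+R.from_rotvec(c["orientation"]).apply(np.c_[xy[:,0],-xy[:,1],-np.ones(len(z))]*z[:,None])
    return P[z>0]
E
python3 - <<'E'
from h import *
np.set_printoptions(precision=4,suppress=True)
for n,b in(("top",(280,360,205,245)),("scene",(290,357,255,322))):
    P=cloud(n,np.load(n+"0.npy"),*b)
    for lo,hi in((.123,.14),(.02,.1)):
        Q=P[(P[:,2]>lo)&(P[:,2]<hi)]
        if len(Q)<10: continue
        m=Q.mean(0);l,V=np.linalg.eigh(np.cov(Q[:,:2].T));y=V[:,1]*np.sign(V[1,1])
        s=(Q[:,:2]-m[:2])@y; x=np.array([y[1],-y[0]]); w=(Q[:,:2]-m[:2])@x
        print(n,lo,len(Q),m,"yaw",np.degrees(np.arctan2(x[1],x[0])),"mid",m[:2]+y*(np.percentile(s,1)+np.percentile(s,99))/2,np.percentile(s,[1,99]),np.percentile(w,[2,98]))
P=cloud("top",np.load("top0.npy"),380,440,190,210);Q=P[(P[:,2]>.1)&(P[:,2]<.12)]
print(len(Q),Q.mean(0),Q.min(0),Q.max(0))
P=cloud("scene",np.load("scene0.npy"),215,250,250,290);Q=P[(P[:,2]>.05)&(P[:,2]<.1)]
print(len(Q),Q.mean(0),Q.min(0),Q.max(0))
print("vial cap",onz("top",278,171,.058),"rack yaw")
E
```

```text
top 0.123 675 [ 0.5476 -0.0766  0.1284] yaw 9.481098190652569 mid [ 0.5476 -0.0765] [-0.0684  0.0687] [-0.0132  0.014 ]
top 0.02 331 [ 0.5331 -0.0791  0.0614] yaw 9.712303278070697 mid [ 0.5331 -0.0791] [-0.068   0.0681] [-0.0007  0.0008]
scene 0.123 503 [ 0.5504 -0.0744  0.1283] yaw 9.949427199267172 mid [ 0.5507 -0.0762] [-0.0709  0.0671] [-0.0141  0.0104]
scene 0.02 1749 [ 0.5515 -0.0725  0.0593] yaw 2.595844013252464 mid [ 0.5534 -0.1151] [-0.1508  0.0656] [-0.1538  0.0181]
196 [ 0.6157 -0.2973  0.1089] [ 0.607  -0.3428  0.1   ] [ 0.6258 -0.2524  0.116 ]
419 [ 0.6151 -0.2959  0.075 ] [ 0.5248 -0.3437  0.05  ] [ 0.6277 -0.2516  0.0999]
vial cap [0.6915 0.0379 0.058 ] rack yaw
```

```bash
cat >> h.py <<'E'
def delta(p,yawdeg):
    from plant import read_state
    s=read_state();Q=R.from_rotvec(s["orientation"]);M=Q.as_matrix()
    y=np.degrees(np.arctan2(M[1,0],M[0,0]))
    dy=(yawdeg-y+90)%180-90
    print("t %.2f"%s["t"],"pos",s["tool_pos"].round(4),"yaw %.2f tilt %.2f deg"%(y,np.degrees(np.arccos(-M[2,2]))),"open %.4f"%s["opening"],"F",s["force"].round(2),"q1 %.2f q6 %.2f"%(s["q"][0],s["q"][5]))
    print("-> cm",(M.T@(np.array(p)-s["tool_pos"])*100).round(2),"turn %.3f"%-np.radians(dy))
E
python3 - <<'E'
import plant
print([n for n in dir(plant) if not n.startswith('__')])
print(getattr(plant,'tips_ahead',None))
from h import *
delta((.548,-.0766,.33),9.6)
E
```

```text
['IKError', 'camera_params', 'close_job', 'read_camera', 'read_state', 'tips_ahead']
0.011
t 0.10 pos [0.1453 0.5817 0.2287] yaw 75.97 tilt 0.09 deg open 0.0930 F [-0.17  0.73 -0.18] q1 1.24 q6 -0.09
-> cm [-54.12  55.03 -10.05] turn 1.158
```

Emit:
play_rows --increments '[[[0,0,-5,0],[-3,3,-9,0.13],[-6,6,-10,0.26],[-9.5,9.5,-10,0.4],[-13,13,-10,0.54]]]' --jaw 6.5 --squeeze 25

```text
t: 0.6
tool_pos: [0.2405, 0.4228, 0.3294]
orientation: [2.904, 1.196, -0.0]
force: [0.3, -0.3, -0.7]
opening: 0.0654
```

```bash
python3 -c "
from h import *
delta((.548,-.0766,.33),9.6)"
```

```text
t 0.60 pos [0.2405 0.4228 0.3294] yaw 44.76 tilt 0.05 deg open 0.0654 F [ 0.3  -0.25 -0.66] q1 0.95 q6 0.17
-> cm [-1.333e+01  5.712e+01 -1.000e-02] turn 0.614
```

Emit:
play_rows --increments '[[[-1,4.5,0,0.05],[-2,9,0,0.1],[-3,13.5,0,0.15],[-4.2,18,0,0.2],[-5.2,22.5,0,0.25]]]'

```text
t: 1.1
tool_pos: [0.3623, 0.2247, 0.3294]
orientation: [3.031, 0.822, 0.0]
force: [0.9, 0.4, -0.4]
opening: 0.065
```

```bash
python3 -c "
from h import *
delta((.548,-.0766,.33),9.6)"
```

```text
t 1.10 pos [0.3623 0.2247 0.3294] yaw 30.33 tilt 0.05 deg open 0.0650 F [ 0.87  0.38 -0.37] q1 0.44 q6 -0.09
-> cm [ 0.81 35.38 -0.04] turn 0.362
```

Emit:
play_rows --increments '[[[0.1,5,0,0.08],[0.3,10,0,0.16],[0.5,15,0,0.24],[0.6,20,0,0.3],[0.7,25,0,0.362]]]'

```text
t: 1.6
tool_pos: [0.4942, 0.0119, 0.3293]
orientation: [3.13, 0.258, -0.0]
force: [0.5, 0.2, 0.3]
opening: 0.0652
```

```bash
python3 -c "
from h import *
delta((.548,-.0766,.20),9.6)"
```

```text
t 1.60 pos [0.4942 0.0119 0.3293] yaw 9.43 tilt 0.03 deg open 0.0652 F [0.49 0.21 0.3 ] q1 -0.08 q6 -0.24
-> cm [ 3.86  9.61 12.93] turn -0.003
```

Emit:
play_rows --increments '[[[1.9,4.8,2,0],[3.86,9.61,5,0],[3.86,9.61,9,0],[3.86,9.61,12.9,0],[3.86,9.61,12.9,0]]]'

```text
t: 2.1
tool_pos: [0.5437, -0.0763, 0.1927]
orientation: [-3.128, -0.256, 0.019]
force: [-1.0, -0.1, -0.1]
opening: 0.0653
```

```bash
python3 -c "
from h import *
delta((.548,-.0766,.098),9.6)
from plant import *
p,d=read_camera('top');cv2.imwrite('pics/t1.png',p);np.save('t1.npy',d)
p,d=read_camera('scene');cv2.imwrite('pics/s1.png',p)
crop('scene','pics/s1.png',220,420,170,340,'pics/s1c.png',4)
"
```

```text
t 2.10 pos [ 0.5437 -0.0763  0.1927] yaw 9.35 tilt 0.73 deg open 0.0653 F [-0.97 -0.12 -0.14] q1 -0.23 q6 -0.40
-> cm [0.54 0.14 9.46] turn -0.004
```

View pics/s1c.png

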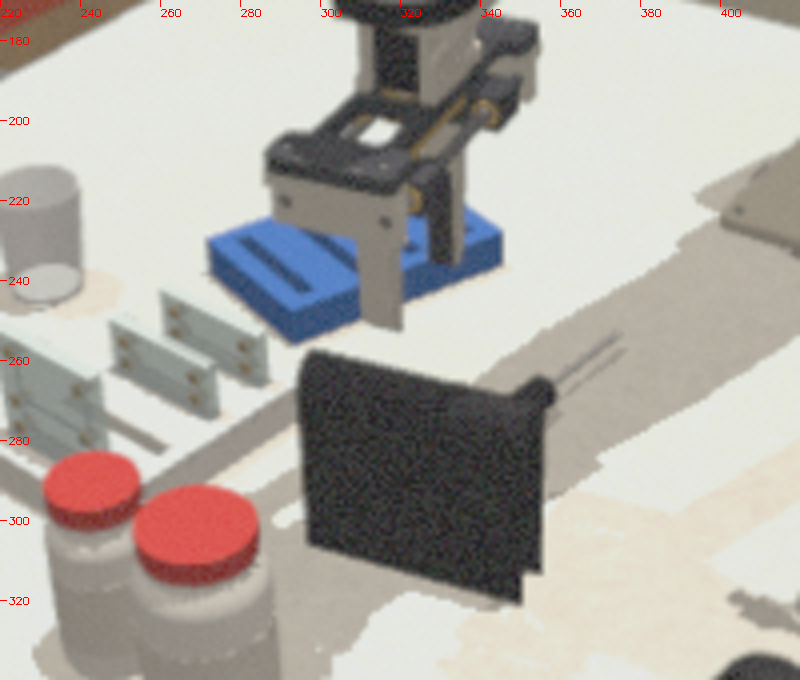

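The gripper straddles the backdrop's ridge (about pixel 330,265) with its fingers front and back. I'll descend.

Emit:
play_rows --increments '[[[0.5,0.1,1.5,0],[0.5,0.1,4,0],[0.5,0.1,6.5,0],[0.5,0.1,9,0],[0.5,0.1,9,0]]]'

```text
t: 2.7
tool_pos: [0.5512, -0.0757, 0.1083]
orientation: [-3.13, -0.26, 0.008]
force: [-0.3, -0.5, -0.1]
opening: 0.0648
```

```bash
python3 -c "
from h import *
delta((.548,-.0766,.096),9.6)
"
```

```text
t 2.70 pos [ 0.5512 -0.0757  0.1083] yaw 9.48 tilt 0.29 deg open 0.0648 F [-0.34 -0.45 -0.15] q1 -0.23 q6 -0.39
-> cm [-0.32  0.04  1.23] turn -0.002
```

Emit:
play_rows --increments '[[[-0.2,0,0.8,0],[-0.2,0,1.2,0],[-0.2,0,1.2,0]]]'

```text
t: 3.0
tool_pos: [0.5496, -0.076, 0.097]
orientation: [-3.13, -0.26, 0.006]
force: [0.5, 0.6, 0.0]
opening: 0.065
```

Emit:
play_rows --increments '[[[0,0,0,0],[0,0,0,0],[0,0,0,0],[0,0,0,0],[0,0,0,0]]]' --jaw 2 --squeeze 20

```text
t: 3.5
tool_pos: [0.5496, -0.076, 0.097]
orientation: [-3.13, -0.26, 0.006]
force: [0.2, -1.5, 0.0]
opening: 0.0325
```

Emit:
play_rows --increments '[[[0,0,0,0],[0,0,0,0],[0,0,0,0],[0,0,0,0]]]'

```text
t: 3.9
tool_pos: [0.5496, -0.0761, 0.097]
orientation: [-3.13, -0.26, 0.006]
force: [0.2, -0.1, -0.5]
opening: 0.0317
```

```bash
python3 -c "
from h import *
delta((.548,-.0766,.35),9.6)
"
```

```text
t 3.90 pos [ 0.5496 -0.0761  0.097 ] yaw 9.50 tilt 0.22 deg open 0.0317 F [ 0.25 -0.14 -0.51] q1 -0.23 q6 -0.40
-> cm [ -0.27   0.   -25.3 ] turn -0.002
```

Emit:
play_rows --increments '[[[0,0,-1,0],[0,0,-4,0],[0,0,-8,0],[0,0,-12,0],[0,0,-16,0]]]'

```text
t: 4.4
tool_pos: [0.5499, -0.0759, 0.2591]
orientation: [-3.13, -0.26, 0.006]
force: [0.3, -0.4, -0.9]
opening: 0.032
```

Emit:
play_rows --increments '[[[0,0,-4,0],[0,0,-8,0],[0,0,-10.5,0],[0,0,-11,0],[0,0,-11,0]]]'

```text
t: 4.9
tool_pos: [0.5505, -0.076, 0.3698]
orientation: [-3.13, -0.26, 0.004]
force: [-0.2, -0.3, -2.3]
opening: 0.0322
```

```bash
python3 -c "
from h import *
delta((.4635,.251,.36),-6.8)
from plant import *
p,d=read_camera('scene');cv2.imwrite('pics/s2.png',p)
"
```

```text
t 4.90 pos [ 0.5505 -0.076   0.3698] yaw 9.50 tilt 0.15 deg open 0.0322 F [-0.15 -0.26 -2.31] q1 -0.23 q6 -0.40
-> cm [ -3.18 -33.69   1.01] turn 0.285
```

View pics/s2.png

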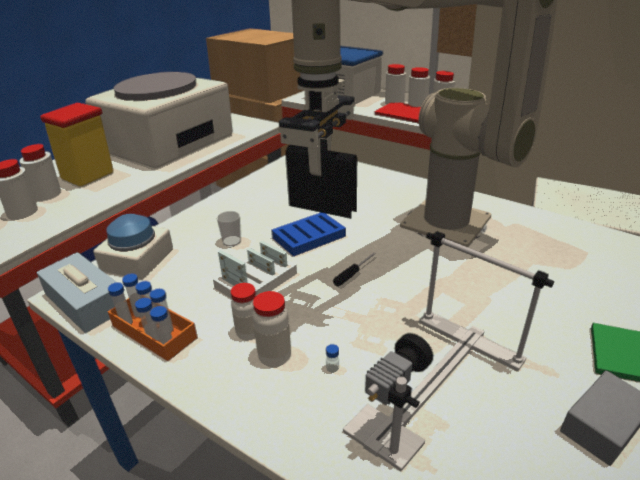

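Emit:
play_rows --increments '[[[-0.3,-3,0,0.03],[-0.6,-7,0,0.07],[-1,-11,0,0.1],[-1.4,-15,0,0.14],[-1.8,-19,0,0.17]]]'

```text
t: 5.45
tool_pos: [0.4994, 0.1098, 0.3654]
orientation: [-3.141, 0.01, 0.015]
force: [0.6, -0.3, -1.2]
opening: 0.0323
```

```bash
python3 -c "
from h import *
delta((.4635,.251,.36),-6.8)"
```

```text
t 5.45 pos [0.4994 0.1098 0.3654] yaw -0.35 tilt 0.55 deg open 0.0323 F [ 0.58 -0.31 -1.18] q1 0.11 q6 0.12
-> cm [ -3.67 -14.1    0.58] turn 0.113
```

Emit:
play_rows --increments '[[[-1,-4,0,0.03],[-2,-8,0,0.06],[-3,-11.5,0.2,0.09],[-3.6,-13.7,0.4,0.113],[-3.67,-14.1,0.5,0.113]]]'

```text
t: 5.95
tool_pos: [0.4616, 0.253, 0.3576]
orientation: [3.135, -0.183, -0.023]
force: [0.6, 0.4, -1.8]
opening: 0.0321
```

Emit:
play_rows --increments '[[[0,0,0,0],[0,0,0,0]]]'

```text
t: 6.15
tool_pos: [0.4612, 0.2522, 0.3558]
orientation: [3.133, -0.182, -0.027]
force: [0.4, -0.0, -2.0]
opening: 0.0319
```

```bash
python3 -c "
from h import *
delta((.4635,.251,.36),-6.8)
from plant import *
p,d=read_camera('top');cv2.imwrite('pics/t3.png',p);np.save('t3.npy',d)
p,d=read_camera('scene');cv2.imwrite('pics/s3.png',p);np.save('s3.npy',d)
crop('scene','pics/s3.png',380,580,100,340,'pics/s3c.png',3)
crop('top','pics/t3.png',90,270,160,310,'pics/t3c.png',4,.5)
"
```

```text
t 6.15 pos [0.4612 0.2522 0.3558] yaw -6.66 tilt 0.99 deg open 0.0319 F [ 0.39 -0.01 -2.02] q1 0.40 q6 0.52
-> cm [ 0.24  0.09 -0.43] turn 0.002
```

View pics/s3c.png

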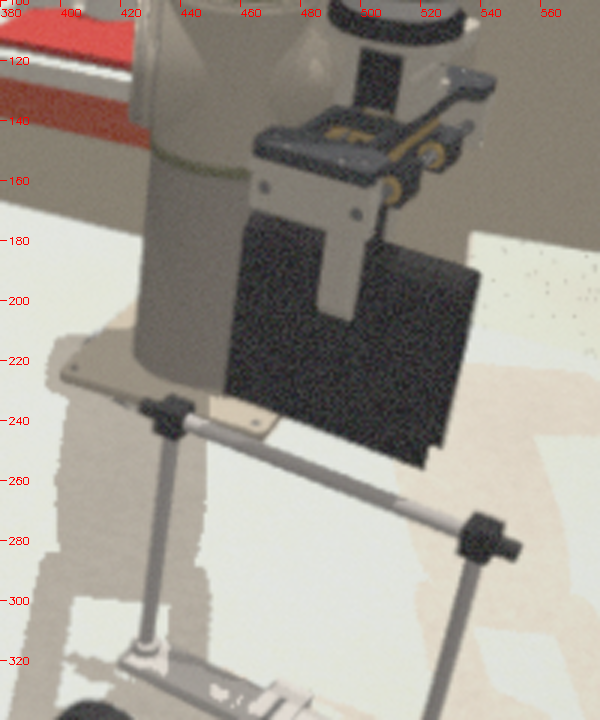

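View pics/t3c.png

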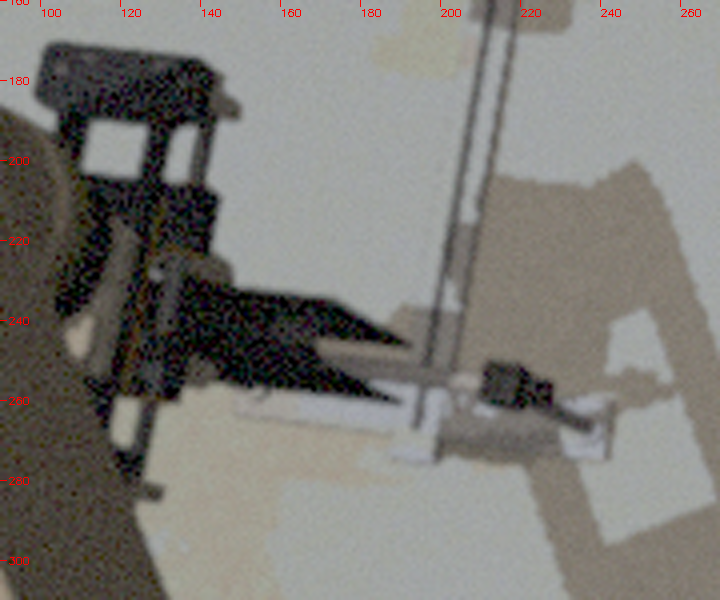

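```bash
python3 -c "
from h import *
a=onz('scene',380+227/3,100+394/3,.259);b=onz('scene',380+425/3,100+468/3,.259)
print(a,b,np.linalg.norm(a-b)); y=(b-a)/np.linalg.norm(b-a);x=np.array([y[1],-y[0],0]);print('foot centre',(a+b)/2-.016*x,'yaw',np.degrees(np.arctan2(x[1],x[0])))
# gap seen from top: end opening of right end between leaf tips
for p in((411,345),(402,402)): print(onz('top',90+p[0]/4,160+p[1]/4,.259))
delta((.4635,.251,.36),-6.8)
"
```

```text
[0.46220714 0.18239448 0.259     ] [0.47801981 0.31907716 0.259     ] 0.13759431365684419
foot centre [0.45421948 0.25257458 0.259     ] yaw -6.599149703689004
[0.46704321 0.18128913 0.259     ]
[0.43782322 0.18420542 0.259     ]
t 6.25 pos [0.4618 0.2519 0.3569] yaw -6.73 tilt 0.89 deg open 0.0322 F [ 0.13  0.28 -1.44] q1 0.40 q6 0.52
-> cm [ 0.18  0.07 -0.31] turn 0.001
```

Emit:
play_rows --increments '[[[0.3,0,0,0],[0.6,0,0,0],[0.6,0,0,0],[0.6,0,0,0],[0.6,0,0,0]]]'

```text
t: 6.75
tool_pos: [0.4678, 0.2512, 0.3569]
orientation: [3.134, -0.185, -0.024]
force: [-0.7, -0.0, -1.9]
opening: 0.0318
```

```bash
python3 -c "
from h import *
delta((.4635,.251,.36),-6.8)
from plant import *
M=R.from_rotvec(read_state()['orientation']).as_matrix();print(M[:,2])
p,d=read_camera('top');cv2.imwrite('pics/t4.png',p);np.save('t4.npy',d)
p,d=read_camera('scene');cv2.imwrite('pics/s4.png',p);np.save('s4.npy',d)
crop('scene','pics/s4.png',430,560,160,300,'pics/s4c.png',5)
crop('top','pics/t4.png',130,230,210,280,'pics/t4c.png',7,.5)
"
```

```text
t 6.75 pos [0.4678 0.2512 0.3569] yaw -6.74 tilt 0.88 deg open 0.0318 F [-0.66 -0.05 -1.95] q1 0.39 q6 0.51
-> cm [-0.43  0.07 -0.3 ] turn 0.001
[-0.0153027  -0.00149211 -0.99988179]
```

View pics/s4c.png

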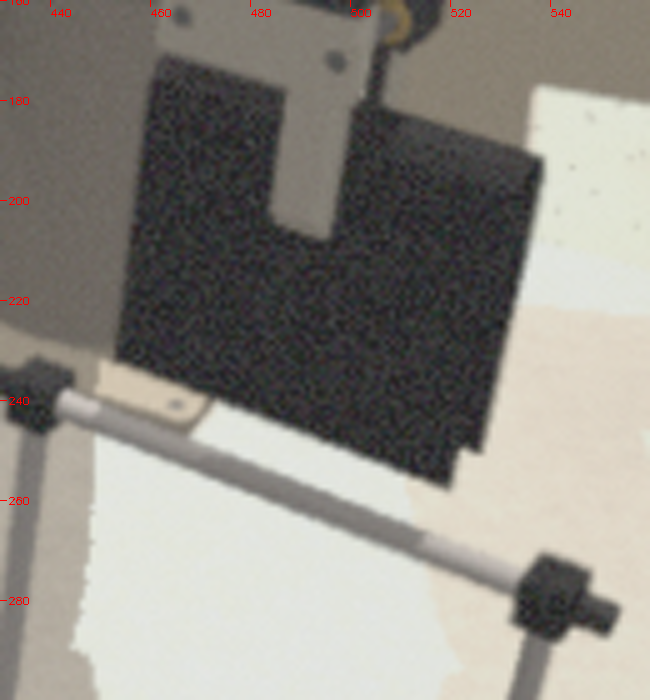

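View pics/t4c.png

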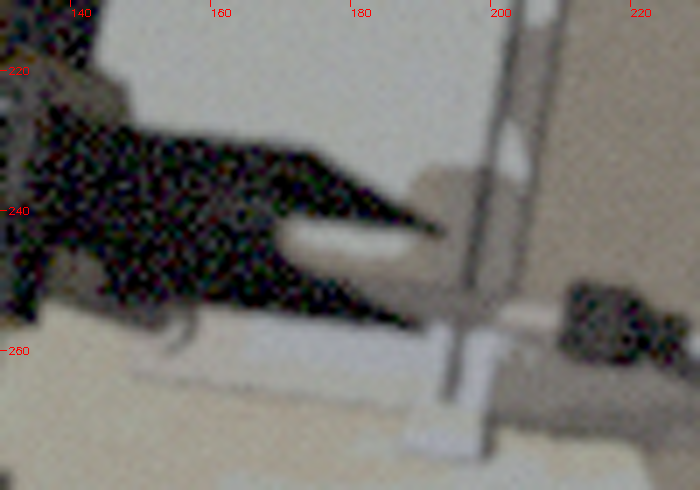

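```bash
python3 -c "
from h import *
np.set_printoptions(precision=4,suppress=True)
zf=.3569-.097
a=onz('scene',453,231.6,zf);b=onz('scene',520,257.6,zf)
y=(b-a)/np.linalg.norm(b-a);x=np.array([y[1],-y[0],0]);print(np.linalg.norm(a-b),'foot centre scene',(a+b)/2-.016*x,'yaw',np.degrees(np.arctan2(x[1],x[0])))
p,q=onz('top',193,243.6,zf),onz('top',190.7,256.4,zf);print(p,q,(p+q)/2+.07*np.array([.118,.993,0]))
# bar in current pics: stand frame x coordinate vs .4635,.251
X=np.array([.993,-.118,0])
bm=np.array([.4638,.251,.221])
for n,u,v in(('top',205.7,255.1),('scene',445,241.5),('scene',530,275.4),('scene',490,259)):
  P=onz(n,u,v,.221);print(n,P,(P-bm)@X)
"
```

```text
0.14062076655862113 foot centre scene [0.4611 0.2506 0.2599] yaw -7.723816769865282
[0.4724 0.1808 0.2599] [0.4461 0.184  0.2599] [0.4675 0.2519 0.2599]
top [0.454  0.1646 0.221 ] 0.00048208372048143196
scene [0.4501 0.1591 0.221 ] -0.002805753478664425
scene [0.4736 0.3414 0.221 ] -0.000956127116276868
scene [0.4617 0.2588 0.221 ] -0.0029672949582772302
```

Emit:
play_rows --increments '[[[-0.1,0,1.5,0],[-0.1,0,3,0],[-0.1,0,4.5,0],[-0.1,0,6,0],[-0.1,0,6,0]]]'

```text
t: 7.35
tool_pos: [0.4645, 0.2508, 0.2935]
orientation: [3.131, -0.184, -0.031]
force: [0.3, 0.2, -2.1]
opening: 0.0322
```

```bash
python3 -c "
from h import *
delta((.4645,.251,.199),-6.8)
from plant import *
p,d=read_camera('scene');cv2.imwrite('pics/s5.png',p)
crop('scene','pics/s5.png',400,560,160,320,'pics/s5c.png',4)
p,d=read_camera('top');cv2.imwrite('pics/t5.png',p)
crop('top','pics/t5.png',130,230,210,280,'pics/t5c.png',7,.5)
"
```

```text
t 7.35 pos [0.4645 0.2508 0.2935] yaw -6.73 tilt 1.16 deg open 0.0322 F [ 0.31  0.24 -2.12] q1 0.39 q6 0.51
-> cm [ 0.18 -0.08  9.45] turn 0.001
```

View pics/s5c.png

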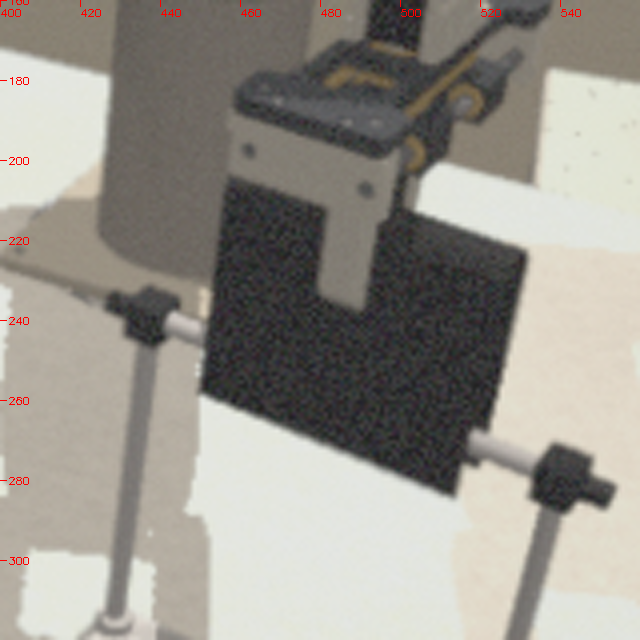

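View pics/t5c.png

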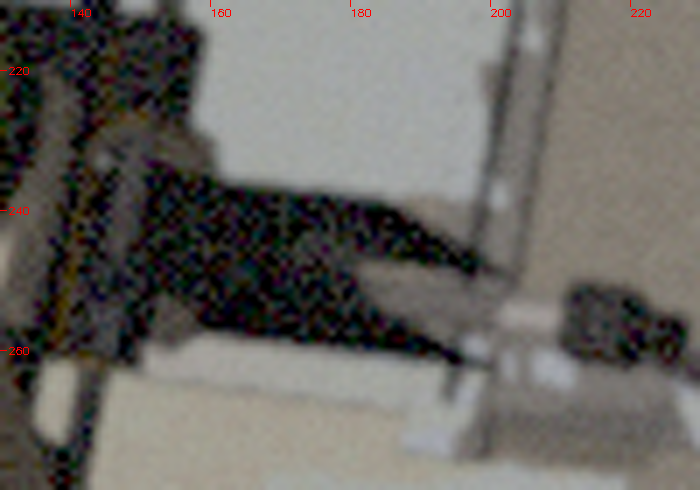

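The bar now runs between the leaves: in the scene view it comes out at about (452,242) and (517,270). In the top view it enters between the leaf tips at (200,254). There is no contact force yet.

Emit:
play_rows --increments '[[[0.1,0,1.5,0],[0.2,0,3,0],[0.2,0,4.5,0],[0.2,0,6,0],[0.2,0,7.3,0]]]'

```text
t: 7.95
tool_pos: [0.4657, 0.2506, 0.2213]
orientation: [3.132, -0.184, -0.028]
force: [-0.3, -0.1, -1.8]
opening: 0.0319
```

```bash
python3 -c "
from h import *
delta((.465,.251,.199),-6.8)"
```

```text
t 7.95 pos [0.4657 0.2506 0.2213] yaw -6.73 tilt 1.03 deg open 0.0319 F [-0.32 -0.09 -1.78] q1 0.39 q6 0.51
-> cm [-0.04 -0.05  2.24] turn 0.001
```

Emit:
play_rows --increments '[[[0,0,0.8,0],[0,0,1.6,0],[0,0,1.9,0],[0,0,2.1,0],[0,0,2.2,0]]]'

```text
t: 8.45
tool_pos: [0.4657, 0.2506, 0.1998]
orientation: [3.133, -0.184, -0.026]
force: [-0.4, 0.6, -1.1]
opening: 0.0324
```

Emit:
play_rows --increments '[[[0,0,0,0],[0,0,0.1,0],[0,0,0.1,0]]]'

```text
t: 8.75
tool_pos: [0.4658, 0.2507, 0.199]
orientation: [3.133, -0.184, -0.026]
force: [0.2, -0.9, -2.0]
opening: 0.0322
```

Emit:
play_rows --increments '[[[0,0,0.1,0],[0,0,0.2,0],[0,0,0.3,0],[0,0,0.3,0]]]'

```text
t: 9.15
tool_pos: [0.4661, 0.2509, 0.1972]
orientation: [3.134, -0.184, -0.024]
force: [-3.1, -0.9, 5.6]
opening: 0.0323
```

Emit:
play_rows --increments '[[[0,0,0,0],[0,0,0,0],[0,0,0,0],[0,0,0,0],[0,0,0,0]]]' --jaw 6

```text
t: 9.65
tool_pos: [0.466, 0.2508, 0.197]
orientation: [3.134, -0.184, -0.024]
force: [-1.3, -0.6, 0.4]
opening: 0.0593
```

```bash
python3 -c "
from h import *
delta((.465,.251,.32),-6.8)
from plant import *
p,d=read_camera('scene');cv2.imwrite('pics/s6.png',p)
crop('scene','pics/s6.png',400,560,160,340,'pics/s6c.png',3)"
```

```text
t 9.65 pos [0.466  0.2508 0.197 ] yaw -6.72 tilt 0.90 deg open 0.0593 F [-1.28 -0.56  0.36] q1 0.39 q6 0.51
-> cm [ -0.29   0.04 -12.29] turn 0.001
```

View pics/s6c.png

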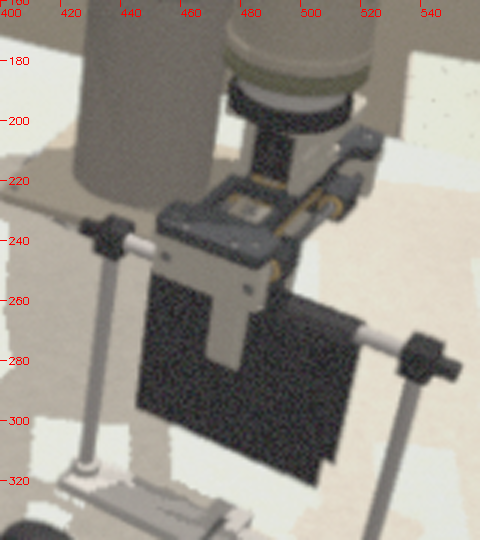

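Emit:
play_rows --increments '[[[0,0,-0.5,0],[0,0,-2,0],[0,0,-5,0],[0,0,-9,0],[0,0,-13,0]]]'

```text
t: 10.2
tool_pos: [0.4678, 0.2509, 0.3295]
orientation: [3.134, -0.184, -0.024]
force: [1.7, 0.5, 1.0]
opening: 0.0597
```

```bash
python3 -c "
from h import *
delta((.616,-.297,.33),-6.1)
from plant import *
p,d=read_camera('scene');cv2.imwrite('pics/s7.png',p)
crop('scene','pics/s7.png',400,560,160,340,'pics/s7c.png',3)"
```

```text
t 10.20 pos [0.4678 0.2509 0.3295] yaw -6.72 tilt 0.88 deg open 0.0597 F [1.65 0.45 0.96] q1 0.39 q6 0.51
-> cm [21.13 52.68 -0.19] turn -0.011
```

View pics/s7c.png

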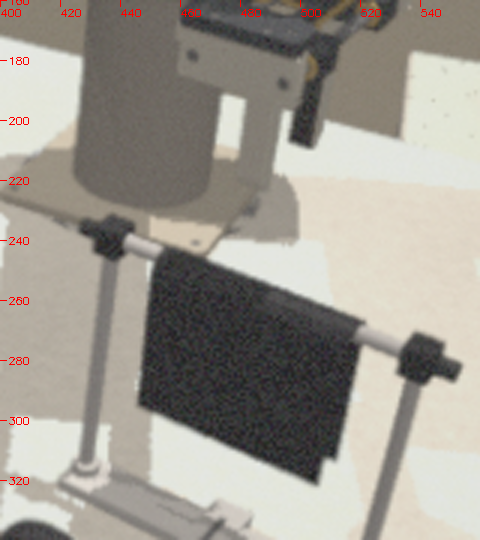

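```bash
python3 -c "
from h import *
Y=np.array([.118,.993,0]);bm=np.array([.4635,.251,.221])
for u,v in((453.3,243),(520,271),(441.7,240.7),(534.3,277.3)):
  P=onz('scene',u,v,.226);print((P-bm)@Y)
"
```

```text
-0.0734128833574369
0.07236585792777361
-0.09602939865634935
0.10156816875660765
```

Backdrop hangs centred within about 3 mm, between (453,243) and (520,271). Next is the plate.

Emit:
play_rows --increments '[[[1.6,4,0,0],[3.5,8.5,0,0],[5.3,13,0,0],[7.1,17.5,0,0],[8.9,22,0,0]]]' --jaw 4.5

```text
t: 10.75
tool_pos: [0.5329, 0.021, 0.3387]
orientation: [-3.134, 0.184, 0.005]
force: [0.7, 0.4, 0.2]
opening: 0.0452
```

```bash
python3 -c "
from h import *
delta((.616,-.297,.33),-6.1)"
```

```text
t 10.75 pos [0.5329 0.021  0.3387] yaw -6.71 tilt 0.23 deg open 0.0452 F [0.72 0.41 0.21] q1 -0.06 q6 0.06
-> cm [11.97 30.62  0.76] turn -0.011
```

Emit:
play_rows --increments '[[[1.8,4.5,0.1,0],[3.5,9,0.2,0],[5.3,13.5,0.3,0],[7,18,0.4,0],[8.8,22.5,0.5,-0.01]]]'

```text
t: 11.25
tool_pos: [0.5943, -0.2148, 0.3343]
orientation: [-3.135, 0.168, 0.002]
force: [0.2, 0.4, 0.6]
opening: 0.045
```

```bash
python3 -c "
from h import *
delta((.616,-.297,.16),-6.1)"
```

```text
t 11.25 pos [ 0.5943 -0.2148  0.3343] yaw -6.13 tilt 0.14 deg open 0.0450 F [0.16 0.37 0.57] q1 -0.43 q6 -0.32
-> cm [ 3.06  7.97 17.41] turn -0.001
```

Emit:
play_rows --increments '[[[1.5,4,1,0],[3,7.9,5,0],[3.06,7.97,9,0],[3.06,7.97,13,0],[3.06,7.97,15,0]]]'

```text
t: 11.75
tool_pos: [0.6142, -0.2968, 0.1797]
orientation: [-3.132, 0.17, 0.01]
force: [-0.5, 0.4, -0.1]
opening: 0.0449
```

Emit:
play_rows --increments '[[[0,0,0,0],[0,0,0,0]]]'

```text
t: 11.95
tool_pos: [0.6141, -0.2969, 0.1802]
orientation: [-3.132, 0.17, 0.011]
force: [1.1, 0.0, 0.2]
opening: 0.0447
```

```bash
python3 -c "
from h import *
delta((.616,-.297,.087),-6.1)
from plant import *
p,d=read_camera('scene');cv2.imwrite('pics/s8.png',p)
crop('scene','pics/s8.png',190,330,180,320,'pics/s8c.png',4)"
```

```text
t 11.95 pos [ 0.6141 -0.2969  0.1802] yaw -6.20 tilt 0.49 deg open 0.0447 F [1.11 0.04 0.19] q1 -0.53 q6 -0.42
-> cm [0.26 0.03 9.32] turn -0.002
```

View pics/s8c.png

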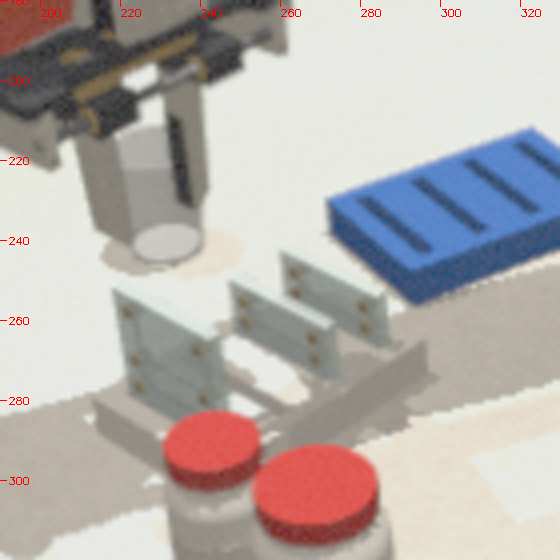

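The fingers straddle the tall plate's top edge (about pixel 229,260), so I'll descend and grip.

Emit:
play_rows --increments '[[[0.2,0,2,0],[0.2,0,4,0],[0.2,0,6,0],[0.2,0,8,0],[0.2,0,9,0]]]'

```text
t: 12.5
tool_pos: [0.6173, -0.2973, 0.0928]
orientation: [-3.134, 0.169, 0.005]
force: [-0.3, -0.5, 0.1]
opening: 0.045
```

Emit:
play_rows --increments '[[[0,0,0.2,0],[0,0,0.2,0]]]'

```text
t: 12.7
tool_pos: [0.6182, -0.2977, 0.0926]
orientation: [-3.135, 0.169, 0.002]
force: [0.2, -0.1, 0.1]
opening: 0.0447
```

```bash
python3 -c "
from h import *
delta((.616,-.297,.087),-6.1)
from plant import *
p,d=read_camera('scene');cv2.imwrite('pics/s9.png',p)
crop('scene','pics/s9.png',190,330,180,320,'pics/s9c.png',4)"
```

```text
t 12.70 pos [ 0.6182 -0.2977  0.0926] yaw -6.17 tilt 0.11 deg open 0.0447 F [ 0.18 -0.11  0.06] q1 -0.52 q6 -0.42
-> cm [-0.23 -0.05  0.56] turn -0.001
```

View pics/s9c.png

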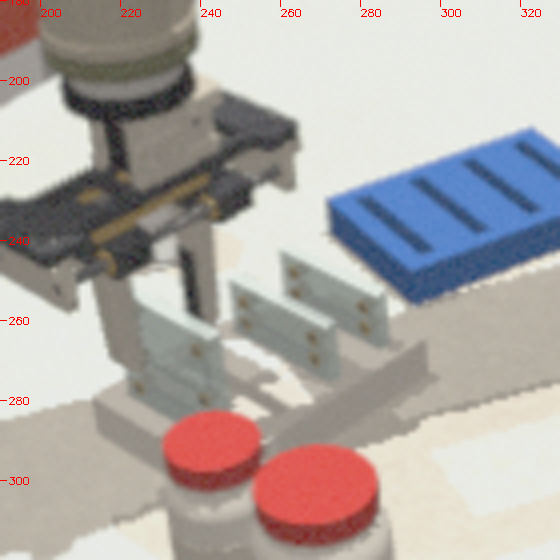

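```bash
python3 -c "
from h import *
X=np.array([.994,-.106,0]);c=np.array([.6182,-.2977,.0926])
for s in(.0225,-.0225,.040): print(proj('scene',c+s*X-[0,0,.011]))
print(proj('scene',[.616,-.297,.11]),proj('scene',[[.6168,-.2539,.11],[.6076,-.3409,.11]]))
"
```

```text
[[224.55974926 271.62516023]]
[[238.76005774 263.24867755]]
[[218.87562504 274.98133613]]
[[231.12715633 257.25177346]] [[244.35860283 263.03002246]
 [220.38494466 250.14697042]]
```

Emit:
play_rows --increments '[[[-0.2,0,0.5,0],[-0.2,0,0.5,0],[-0.2,0,0.5,0]]]'

```text
t: 13.05
tool_pos: [0.6165, -0.2977, 0.0883]
orientation: [-3.136, 0.169, 0.0]
force: [-0.6, -0.6, -0.6]
opening: 0.0448
```

Emit:
play_rows --increments '[[[0,0,0,0],[0,0,0,0],[0,0,0,0],[0,0,0,0],[0,0,0,0]]]' --jaw 0 --squeeze 25

```text
t: 13.55
tool_pos: [0.6164, -0.2977, 0.0883]
orientation: [-3.136, 0.169, 0.0]
force: [0.1, -0.2, -1.3]
opening: 0.0096
```

Emit:
play_rows --increments '[[[0,0,0,0],[0,0,0,0],[0,0,0,0]]]'

```text
t: 13.85
tool_pos: [0.6165, -0.2977, 0.0883]
orientation: [-3.136, 0.169, 0.0]
force: [0.8, 0.2, -0.2]
opening: 0.0102
```

Emit:
play_rows --increments '[[[0,0,-1,0],[0,0,-3,0],[0,0,-6,0],[0,0,-10,0],[0,0,-14,0]]]'

```text
t: 14.35
tool_pos: [0.616, -0.2976, 0.2297]
orientation: [-3.135, 0.169, 0.002]
force: [0.5, -0.2, -1.1]
opening: 0.0097
```

Emit:
play_rows --increments '[[[0,0,-2,0],[0,0,-3,0],[0,0,-3,0],[0,0,-3,0]]]'

```text
t: 14.75
tool_pos: [0.6154, -0.2973, 0.258]
orientation: [-3.134, 0.169, 0.005]
force: [0.0, -0.4, -2.3]
opening: 0.0097
```

```bash
python3 -c "
from h import *
delta((.5827,.2369,.25),-6.8)
from plant import *
p,d=read_camera('scene');cv2.imwrite('pics/s10.png',p)
"
```

```text
t 14.75 pos [ 0.6154 -0.2973  0.258 ] yaw -6.17 tilt 0.24 deg open 0.0097 F [ 0.03 -0.45 -2.34] q1 -0.53 q6 -0.42
-> cm [ -9.   -52.76   0.96] turn 0.011
```

View pics/s10.png

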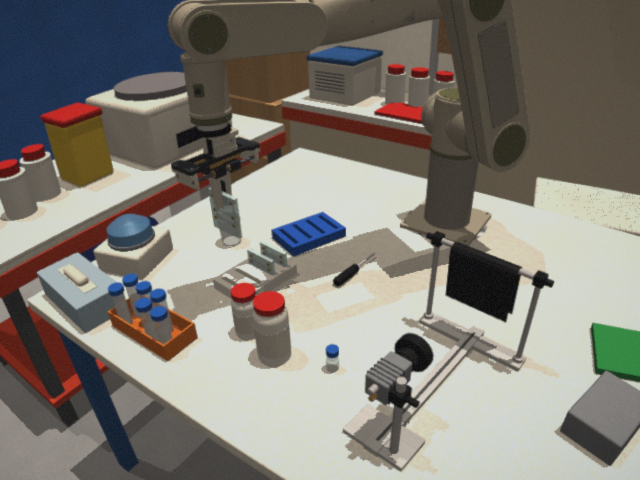

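Emit:
play_rows --increments '[[[-0.5,-3,0,0],[-1.2,-7,0,0],[-1.9,-11,0,0],[-2.6,-15,0,0],[-3.3,-19,0,0.005]]]'

```text
t: 15.3
tool_pos: [0.6015, -0.103, 0.2554]
orientation: [-3.132, 0.177, 0.013]
force: [0.5, 0.5, -1.0]
opening: 0.0099
```

Emit:
play_rows --increments '[[[-0.7,-4,0,0],[-1.4,-8,0,0],[-2.1,-12,0,0],[-2.7,-16,0,0],[-3.2,-19,0,0.005]]]'

```text
t: 15.8
tool_pos: [0.5897, 0.0917, 0.254]
orientation: [-3.132, 0.183, 0.018]
force: [0.5, -0.5, -0.9]
opening: 0.0098
```

```bash
python3 -c "
from h import *
delta((.5827,.2369,.25),-6.8)"
```

```text
t 15.80 pos [0.5897 0.0917 0.254 ] yaw -6.70 tilt 0.70 deg open 0.0098 F [ 0.53 -0.48 -0.91] q1 0.07 q6 0.18
-> cm [ -2.39 -14.33   0.48] turn 0.002
```

Emit:
play_rows --increments '[[[-0.7,-4,0,0],[-1.4,-8,0,0],[-2,-11.5,0,0],[-2.3,-13.6,0,0],[-2.39,-14.3,0,0]]]'

```text
t: 16.3
tool_pos: [0.5812, 0.2387, 0.2523]
orientation: [-3.133, 0.179, 0.024]
force: [-0.1, 0.0, -1.5]
opening: 0.0099
```

Emit:
play_rows --increments '[[[0,0,1,0],[0,0,2,0],[0,0,3,0],[0,0,4,0],[0,0,5,0]]]'

```text
t: 16.8
tool_pos: [0.5804, 0.2379, 0.2011]
orientation: [-3.133, 0.181, 0.025]
force: [0.4, 0.7, -2.4]
opening: 0.0095
```

```bash
python3 -c "
from h import *
delta((.5827,.2369,.1883),-6.8)"
```

```text
t 16.80 pos [0.5804 0.2379 0.2011] yaw -6.62 tilt 0.92 deg open 0.0095 F [ 0.36  0.7  -2.42] q1 0.30 q6 0.42
-> cm [0.26 0.08 1.28] turn 0.003
```

Emit:
play_rows --increments '[[[0.2,0.1,0.6,0.003],[0.3,0.1,1.2,0.003],[0.3,0.1,1.3,0.003],[0.3,0.1,1.3,0.003]]]'

```text
t: 17.2
tool_pos: [0.5832, 0.2366, 0.188]
orientation: [-3.133, 0.186, 0.025]
force: [0.2, -0.6, -1.4]
opening: 0.0101
```

Emit:
play_rows --increments '[[[0,0,0,0],[0,0,0,0],[0,0,0,0],[0,0,0,0],[0,0,0,0]]]'

```text
t: 17.7
tool_pos: [0.5832, 0.2366, 0.1882]
orientation: [-3.133, 0.186, 0.024]
force: [-0.1, 0.9, -1.4]
opening: 0.0099
```

```bash
python3 -c "
from h import *
delta((.5827,.2369,.1883),-6.8)
from plant import *
for n,b in(('scene',(360,560,200,400)),('top',(90,270,100,280))):
  p,d=read_camera(n);cv2.imwrite(f'pics/{n}F.png',p);np.save(n+'F.npy',d)
  crop(n,f'pics/{n}F.png',*b,f'pics/{n}Fc.png',4 if n=='top' else 3)
"
```

```text
t 17.70 pos [0.5832 0.2366 0.1882] yaw -6.79 tilt 0.91 deg open 0.0099 F [-0.07  0.91 -1.35] q1 0.30 q6 0.42
-> cm [-0.05 -0.02 -0.01] turn 0.000
```

View pics/sceneFc.png

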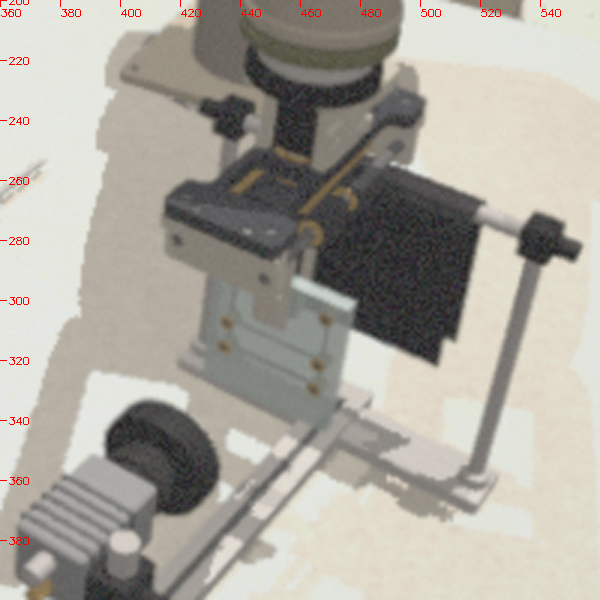

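View pics/topFc.png

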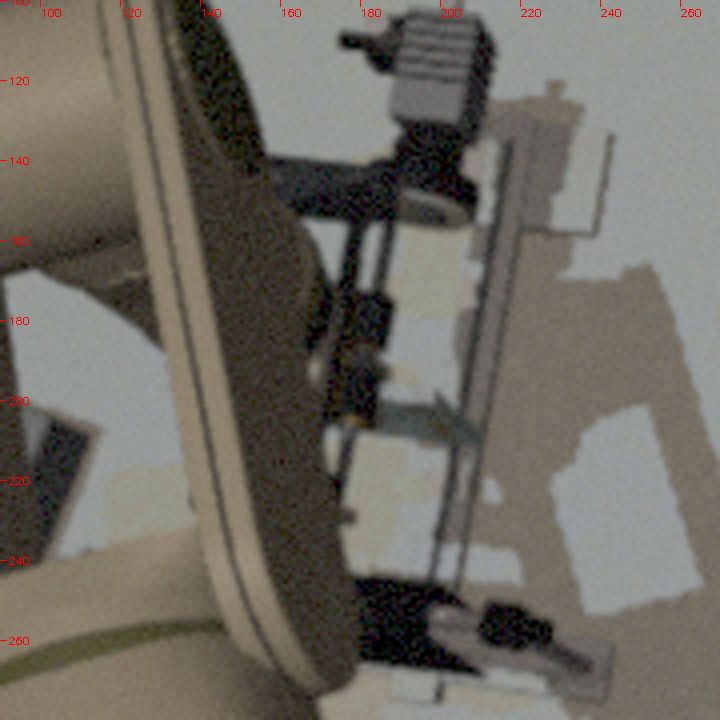

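```bash
python3 -c "
from h import *
np.set_printoptions(precision=4,suppress=True)
vp=np.array([.5827,.2369,.16]);X=np.array([.993,-.118,0]);Y=np.array([.118,.993,0])
f=lambda P:np.array([(P-vp)@X,(P-vp)@Y,P[2]-.16])
for u,v,z in((478.3,300,.21),(426.7,328.7,.11),(469.3,341.7,.11)): print(f(onz('scene',u,v,z)))
print('lens',f(onz('top',194.7,151.7,.16)))
for a in((45,-.0),):pass
P=cloud('scene',np.load('sceneF.npy'),425,478,295,342)
L=np.array([f(p) for p in P]);L=L[(abs(L[:,0])<.03)&(abs(L[:,1])<.06)&(L[:,2]<.045)]
c=np.linalg.lstsq(np.c_[L[:,1:],np.ones(len(L))],L[:,0],rcond=None)[0];print(len(L),'plane x=ay+bz+c',c,np.percentile(L,[1,99],axis=0))
P=cloud('scene',np.load('sceneF.npy'),480,520,262,300);Q=P[P[:,2]>.2];print('backdrop top z',np.percentile(Q[:,2],98))
"
```

```text
[-0.0061  0.0429  0.05  ]
[ 0.0151 -0.0398 -0.05  ]
[-0.0046  0.0422 -0.05  ]
lens [ 0.1246 -0.0005 -0.    ]
1639 plane x=ay+bz+c [-0.0241  0.0622  0.0048] [[-0.0026 -0.0451 -0.0479]
 [ 0.0203  0.0441  0.0438]]
backdrop top z 0.27947794527487124
```

```bash
python3 -c "
from h import *
np.set_printoptions(precision=4,suppress=True)
vp=np.array([.5827,.2369,.16]);X=np.array([.993,-.118,0]);Y=np.array([.118,.993,0])
P=cloud('scene',np.load('sceneF.npy'),425,478,295,342)-vp
L=np.c_[P@X,P@Y,P[:,2]];L=L[(abs(L[:,0])<.015)&(abs(L[:,1])<.043)&(L[:,2]<.04)&((L[:,2]<.01)|(L[:,1]>.02))]
for i in range(5):
  c=np.linalg.lstsq(np.c_[L[:,1:],np.ones(len(L))],L[:,0],rcond=None)[0];r=L[:,0]-np.c_[L[:,1:],np.ones(len(L))]@c
  L=L[abs(r)<2.5*r.std()]
print(len(L),c,r.std())
from plant import *
p,d=read_camera('scene')
P=cloud('scene',d,485,520,262,320)-np.array([.4635,.251,.221]);Q=np.c_[P@X,P@Y,P[:,2]];Q=Q[(abs(Q[:,0])<.025)&(Q[:,1]<.075)]
print(len(Q),Q.min(0),Q.max(0),np.percentile(Q[:,2],99))
s=read_state();print(s['t'],s['dq'].round(4),s['opening'],s['force'])
"
```

```text
1152 [0.0012 0.0177 0.0039] 0.0011539999422130699
1739 [-0.0221  0.0075 -0.1231] [0.0207 0.0716 0.012 ] 0.00985243898709533
17.85 [ 0.0002  0.0001  0.001  -0.0008  0.0009  0.0006] 0.009672552686971439 [ 0.7684 -0.5903 -0.9828]
```

```bash
python3 -c "
from plant import *
print(close_job())"
```

```text
the job is handed in; nothing more can be done
None
```

The backdrop is hung on the bar and let go. The tall plate is out of the rack and held at the viewpoint. I handed the job in at about 17.9 s; no verdict was reported.

| Last check | Measured | Allowed |
|---|---|---|
| Backdrop centring along the bar | within about 3 mm | 25 mm |
| Backdrop top above the bar axis | 9.9 mm | 5 to 15 mm (9 mm expected) |
| Plate middle along the lens axis | about 1 mm from the viewpoint | 25 mm |
| Plate middle sideways | about 2 mm off | 15 mm |
| Plate height | right to about 1 mm (from the tool's height, not measured in a picture) | 15 mm |
| Plate yaw off square | about 0.001 rad | 0.12 rad |
| Plate tilt | about 0.018 rad | 0.12 rad |

At hand-in the jaws read 9.7 mm on the 10 mm plate, and the arm was still.

- **Views that disagreed:** before lowering the backdrop, the two cameras put its foot about 6 mm apart along the stand's x axis. I took a value in between, and it went onto the bar without catching.
- **Plate plane fit:** a first fit gave a tilt of 0.06 rad because finger points were mixed in. With those removed it gave the 0.018 rad above, close to the tool's own 0.016 rad.
- **Other objects:** I saw none of them shift in the pictures, but I did not measure their positions again at the end.

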